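Put the microscope objectives back in their own seats

TASK

The four microscope objectives have been put back in each other's seats: move every one into the seat of its own band colour, standing upright on the floor of the seat, and leave the black spare seat empty at the end (it is free for parking one on the way). Set the objectives down rather than dropping them, do not tip any over, and leave the amber bottle where it stands.

Things in the scene. Friction and masses are not known exactly. Their poses are not given: they have to be found in the camera images.
- obj_yellow: Loose microscope objective with a yellow band: round, upright, 64 mm tall, about 0.15 kg. From below: black foot 34 mm across (0 to 10 mm up), steel barrel 32 mm across (10 to 44 mm, grip here), tapering yellow band (44 to 56 mm, a yellow ring from above), narrow steel nose. Origin: centre of the underside; z up its axis. Starts upright in a seat of another colour.
- obj_green: Loose microscope objective with a green band: round, upright, 64 mm tall, about 0.15 kg. From below: black foot 34 mm across (0 to 10 mm up), steel barrel 32 mm across (10 to 44 mm, grip here), tapering green band (44 to 56 mm, a green ring from above), narrow steel nose. Origin: centre of the underside; z up its axis. Starts upright in a seat of another colour.
- obj_blue: Loose microscope objective with a blue band: round, upright, 64 mm tall, about 0.15 kg. From below: black foot 34 mm across (0 to 10 mm up), steel barrel 32 mm across (10 to 44 mm, grip here), tapering blue band (44 to 56 mm, a blue ring from above), narrow steel nose. Origin: centre of the underside; z up its axis. Starts upright in a seat of another colour.
- obj_red: Loose microscope objective with a red band: round, upright, 64 mm tall, about 0.15 kg. From below: black foot 34 mm across (0 to 10 mm up), steel barrel 32 mm across (10 to 44 mm, grip here), tapering red band (44 to 56 mm, a red ring from above), narrow steel nose. Origin: centre of the underside; z up its axis. Starts upright in a seat of another colour.
- seat_yellow: Yellow, the home of the objective with the yellow band. Fixed low round cup, 68 mm outside, round recess 52 mm across; floor 6 mm above the table, rim top 12 mm above the table. Origin: centre of its underside, on the table; z up. Seats stand at least 105 mm apart, centre to centre.
- seat_green: Green, the home of the objective with the green band. Fixed low round cup, 68 mm outside, round recess 52 mm across; floor 6 mm above the table, rim top 12 mm above the table. Origin: centre of its underside, on the table; z up. Seats stand at least 105 mm apart, centre to centre.
- seat_blue: Blue, the home of the objective with the blue band. Fixed low round cup, 68 mm outside, round recess 52 mm across; floor 6 mm above the table, rim top 12 mm above the table. Origin: centre of its underside, on the table; z up. Seats stand at least 105 mm apart, centre to centre.
- seat_red: Red, the home of the objective with the red band. Fixed low round cup, 68 mm outside, round recess 52 mm across; floor 6 mm above the table, rim top 12 mm above the table. Origin: centre of its underside, on the table; z up. Seats stand at least 105 mm apart, centre to centre.
- seat_spare: Black, the spare seat: empty at the start, no objective belongs to it. Fixed low round cup, 68 mm outside, round recess 52 mm across; floor 6 mm above the table, rim top 12 mm above the table. Origin: centre of its underside, on the table; z up. Seats stand at least 105 mm apart, centre to centre.
- oil_bottle: Loose small amber bottle, black cap, paper label, 36 mm across, 70 mm tall, upright, at least 90 mm from any seat centre; to be left where it stands. Origin: centre of the underside. Other bystanders: at most 20 mm tall within 95 mm of a seat's centre, 40 mm within 0.76 m of the base axis; taller equipment stands beyond.
Things that resemble listed ones, but are neither listed nor needed, are in the scene too. Several things look just like the seat_red: the one meant starts nearest to the robot's base.

How it is judged (in metres and radians):
At the end, for the whole second after the job is handed in: Each objective stands upright (0.1 rad) and at rest in the seat of its own colour, centre within 11 mm of the seat's (anywhere in the recess), underside under 9 mm above the seat's underside; so the black seat is empty. The amber bottle is upright, within 2 cm of its start (horizontal distance between obj_yellow and seat_yellow below 0.011 m and z of obj_yellow in the frame of seat_yellow below 0.009 m and angle between each of obj_yellow, obj_green, obj_blue, obj_red's own z axis and vertical below 0.1 rad and linear speed of each of obj_yellow, obj_green, obj_blue, obj_red below 0.02 m/s and horizontal distance between obj_green and seat_green below 0.011 m and z of obj_green in the frame of seat_green below 0.009 m and horizontal distance between obj_blue and seat_blue below 0.011 m and z of obj_blue in the frame of seat_blue below 0.009 m and horizontal distance between obj_red and seat_red below 0.011 m and z of obj_red in the frame of seat_red below 0.009 m and distance of oil_bottle from where it was at the start of the episode below 0.02 m and angle between oil_bottle's own z axis and vertical below 0.15 rad); the robot touches nothing.
It fails at once if an objective tips over (more than 35 degrees) (angle between any of obj_yellow, obj_green, obj_blue, obj_red's own z axis and vertical above 0.6 rad).
It fails at once if an objective is dropped (falls free, touching nothing, at over 0.6 m/s: about 2 cm of fall) ((contact force between obj_yellow and anything else below 0.01 N and linear speed of obj_yellow above 0.6 m/s) or (contact force between obj_green and anything else below 0.01 N and linear speed of obj_green above 0.6 m/s) or (contact force between obj_blue and anything else below 0.01 N and linear speed of obj_blue above 0.6 m/s) or (contact force between obj_red and anything else below 0.01 N and linear speed of obj_red above 0.6 m/s)).
It fails at once if the amber bottle is knocked over or shifted by more than 2 cm (distance of oil_bottle from where it was at the start of the episode above 0.02 m or angle between oil_bottle's own z axis and vertical above 0.5 rad).
It also fails if it takes over 128 s, if anything falls off the work surface, if the arm or the gripper's body presses on something with over 40 N, if the wrist force passes 120 N, or if a joint passes its speed limit or range.

ROBOT

A 6-joint arm with a two-finger parallel gripper is mounted at the origin on the work surface. World frame = base frame: x ahead of the robot, y to its left, z up, the work surface at z = 0. Lengths are in mm, angles in rad, forces in N, time in s.
With the tool pointing down it reaches from about 350 to 875 mm from the base axis. Payload 4.2 kg.
Tool frame: the origin (TCP) lies between the finger pads; the fingertips stand 25 mm ahead of it and the grasp point (between the pads) lies 6 mm ahead of it; z points along the fingers, y is the line along which they close (so a half turn about z gives the same grasp; the last joint's range is limited). The gripper opens to 85 mm and grips with 20 to 120 N. Pads are 22 mm wide; open, the fingers measure 114 mm over their backs; the gripper's body (76 mm by 85 mm) begins 54 mm behind the grasp point. The pads swing forward as they close: fully open they stand 13 mm farther back than shut.
Start: joints at [1.429, 0.385, 0.008, 0, -1.194, -0.259], TCP at [243.814, 575.46, 256.312] pointing down, gripper open.
Joint ranges: [-3.14, 3.14], [-1.21, 2.06], [-1.07, 1.41], [-3.16, 2.05], [-2.99, -0.16], [-3.1, 3.1]. Speed limits (rad/s): [2.79, 2.79, 3.14, 3.14, 3.14, 3.14].

INTERFACE

Orientations are given as a unit quaternion [x, y, z, w].
In Python, from bench import arm gives the robot as it stands.
- The arm moves only by the shell command python3 -m pendant 'ROWS'. ROWS is JSON, a list of rows, each a list of 7 numbers: the shift along the tool's x, y, z in m, then the turn, a rotation vector about the tool's x, y, z in degrees, then the finger opening in m, from 0 to 0.0854. In form: [[x, y, z, wx, wy, wz, fingers], ...]. A call has 1 to 12 rows; each row shifts and turns the commanded pose from where the row before left it, along the tool's axes as they then stand; what a row does not reach is not made up. A row lasts 1/10 s, in which the tool goes at most 50 mm and 8.59 degrees, less where a joint would pass 70% of its speed; a pose out of reach is approached as far as the arm can. A call is refused whole if a number of a shift passes 0.05 or a number of a turn 8.59, either way. A call with a gripper value outside its range is refused whole. The fingers move at their own pace and stop on an object; the grip force is fixed at half the most. Time passes only in rows, so rows that do not move let the fingers close. It gives the time, the measured TCP pose, the force, the opening and the grip force at its end, in the units of the state.
- arm.read_state(): the state, without advancing time (a new reading comes with each control period).
- arm.get_image(name): name is "side" or "top" or "wrist"; returns a dict with "image" (480x640x3 uint8, red, green, blue), "fx", "fy", "cx", "cy" (pixels), "xyz" and "rotation" of the camera in the world. Camera axes: x right, y down, z forward; pixel columns grow to the right and rows downward; lengths in mm; the calibration is good to about 2 mm. The wrist camera is an equidistant fisheye: a pixel r from the principal point sees the ray r / f radians off the axis. A picture is of the moment at which its call begins. There is no depth.
- arm.job_done(): hands the job in; it is judged then, once.
The state is a dict: "clock": time; "joints": joint angles; "joint_vel": joint speeds; "joint_efforts": joint torques, N m; "position": TCP position; "ee_rot": TCP orientation; "contact_force": force on the tool from outside, world axes, zero at the start; "wrist_torque": the same for the moment, N m; "gripper_width": finger opening in mm; "grasp_force": force on a finger pad.
Only numpy, scipy, OpenCV 4.12 (cv2) and the standard library are available. Lean on these libraries where they do the work, as an engineer would, in place of code of your own. Each camera call takes 0.05 s, during which the arm holds its last target. There are 200 camera calls.

## Working session

There is one attempt and no reset: what is moved stays moved. The work goes in short steps, Python scripts to look and compute and a shell command to move; the robot and the scene stay as the last step left them, time stands still between calls to the robot, and variables do not carry over. Pictures are saved under pics/ and viewed, at most 14 in all, crops included, and the job is handed in when it is done.

```bash
mkdir -p pics
cat > h.py <<'E'
import numpy as np,cv2
from bench import arm
from scipy.spatial.transform import Rotation as R
def grab(n,f):
    d=arm.get_image(n); cv2.imwrite(f'pics/{f}.png',d['image'][:,:,::-1]); 
    np.savez(f'pics/{f}.npz',**{k:np.array(v) for k,v in d.items()}); return d
def load(f): return dict(np.load(f'pics/{f}.npz'))
def rot(d):
    r=np.array(d['rotation'],float)
    return r if r.shape==(3,3) else R.from_quat(r).as_matrix()
def ray(d,u,v,fish=False):
    x=(u-d['cx'])/d['fx'];y=(v-d['cy'])/d['fy']
    if fish:
        t=np.hypot(x,y); c=np.array([x/t*np.sin(t),y/t*np.sin(t),np.cos(t)]) if t>0 else np.array([0,0,1.])
    else: c=np.array([x,y,1.])
    c=rot(d)@c; return np.array(d['xyz'],float),c/np.linalg.norm(c)
def plane(d,u,v,z,fish=False):
    o,c=ray(d,u,v,fish); return o+c*(z-o[2])/c[2]
def tri(rs):
    A=sum(np.eye(3)-np.outer(c,c) for o,c in rs);b=sum((np.eye(3)-np.outer(c,c))@o for o,c in rs)
    p=np.linalg.solve(A,b); return p,[np.linalg.norm((np.eye(3)-np.outer(c,c))@(p-o)) for o,c in rs]
E
python3 - <<'E'
from h import *
for n in ['top','side','wrist']:
    d=grab(n,n+'0'); print(n,d['fx'],d['fy'],d['cx'],d['cy'],d['xyz'],np.array(d['rotation']).round(3).tolist())
print(arm.read_state())
E
```

```text
top 496.14343561865485 496.14343561865485 325.98145024854847 241.790619147942 [541.74516198 -61.90659908 812.35766205] [0.713, -0.7, 0.023, -0.018]
side 609.977197823026 609.977197823026 313.15554976499124 232.14483079733347 [ 205.34124422 -490.48107216  737.44721296] [0.875, -0.352, 0.116, -0.311]
wrist 371.64829954431775 371.64829954431775 316.5480934729769 239.47264790532128 [314.10209337 544.48854357 373.3205319 ] [-0.545, 0.824, 0.127, -0.085]
{'clock': 0.15, 'joints': array([ 1.42861169e+00,  3.85360461e-01,  6.92333593e-03, -3.37164283e-04,
       -1.19399149e+00, -2.58580841e-01]), 'joint_vel': array([-0.0002707 , -0.00272214,  0.00319992,  0.00143546,  0.00082236,
       -0.00071168]), 'joint_efforts': array([-8.37815751e-04, -3.92676723e+01,  1.88582665e+01,  4.18861359e+00,
       -3.40740822e-03,  2.83408092e-06]), 'position': array([243.66939981, 575.10591083, 255.48036957]), 'ee_rot': array([ 9.79977755e-01, -1.99105271e-01, -1.08968029e-04,  8.23877562e-04]), 'contact_force': array([ 0.98079814, -0.5881844 , -0.69720978]), 'wrist_torque': array([-0.0170433 , -0.01540082,  0.00612332]), 'grasp_force': 0.0, 'gripper_width': 85.63748108696079}
```

View pics/top0.png

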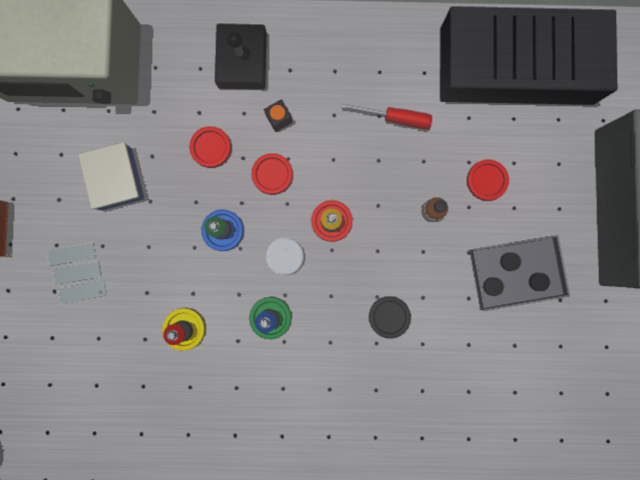

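View pics/side0.png

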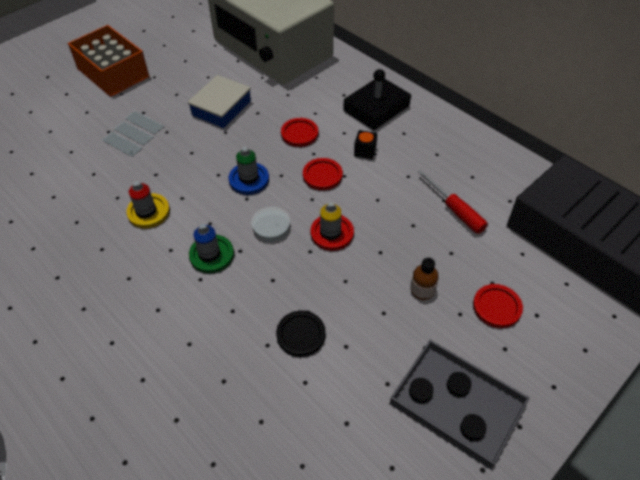

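Top view: yellow objective stands in the red seat (332,220), green in blue (222,230), red in yellow (184,329), blue in green (270,318); spare black cup at (390,317), bottle at (435,209). The look-alike red seats are at (210,147), (272,174), (488,180) and (332,220). Image-up is +x, so (332,220) should be nearest the base. I'll check that with numbers and a crop.

```bash
cat > seg.py <<'E'
from h import *
H={'red':[(0,7),(173,180)],'yellow':[(20,33)],'green':[(50,85)],'blue':[(100,125)]}
def comps(img,col,smin=110,vmin=50,amin=40):
    hsv=cv2.cvtColor(img,cv2.COLOR_RGB2HSV); m=np.zeros(img.shape[:2],np.uint8)
    for a,b in H[col]: m|=cv2.inRange(hsv,(a,smin,vmin),(b,255,255))
    n,l,s,c=cv2.connectedComponentsWithStats(m)
    out=[]
    for i in range(1,n):
        if s[i,4]<amin: continue
        ct,_=cv2.findContours((l==i).astype(np.uint8),cv2.RETR_EXTERNAL,cv2.CHAIN_APPROX_NONE)
        hull=cv2.convexHull(max(ct,key=len)); e=cv2.fitEllipse(hull) if len(hull)>=5 else None
        out.append((int(s[i,4]),c[i].round(1).tolist(),s[i,:4].tolist(),[np.round(q,1).tolist() for q in e] if e else None))
    return out
E
python3 - <<'E'
from seg import *
for v in ['top0','side0']:
    d=load(v)
    for c in H:
        for o in comps(d['image'],c): print(v,c,*o)
    # dark
d=load('top0'); t=d['image']
for u,v in [(332,220),(210,147),(272,174),(488,180),(435,209)]:
    p=plane(d,u,v,12);print((u,v),p.round(),np.hypot(*p[:2]).round())
a=cv2.resize(t[190:350,150:420],None,fx=2.9,fy=2.9,interpolation=2)
cv2.imwrite('pics/crop0.png',a[:,:,::-1])
E
```

```text
top0 red 662 [408.8, 117.8] [386, 107, 46, 22] [[408.8, 117.6], [18.1, 53.3], 100.9]
top0 red 1322 [209.8, 146.5] [189, 127, 42, 40] [[209.8, 146.4], [40.4, 41.3], 105.3]
top0 red 1314 [271.7, 173.4] [252, 154, 41, 40] [[271.6, 173.4], [40.5, 41.0], 110.7]
top0 red 1318 [487.9, 179.5] [468, 160, 41, 40] [[487.8, 179.5], [40.4, 41.2], 87.8]
top0 red 909 [331.6, 220.7] [311, 200, 41, 41] [[331.5, 220.4], [40.7, 40.9], 165.9]
top0 red 243 [174.8, 333.4] [163, 324, 22, 21] [[173.9, 333.9], [19.9, 21.5], 61.7]
top0 yellow 226 [330.9, 219.6] [321, 209, 21, 21] [[331.0, 219.1], [20.1, 20.2], 178.1]
top0 yellow 884 [186.7, 326.5] [162, 308, 43, 42] [[183.2, 328.8], [41.6, 42.8], 61.8]
top0 green 126 [213.3, 227.4] [205, 217, 19, 20] [[213.9, 226.4], [18.6, 19.3], 37.0]
top0 green 800 [271.2, 316.1] [250, 298, 41, 41] [[269.8, 317.7], [40.2, 41.1], 26.4]
top0 blue 850 [224.1, 231.2] [202, 210, 41, 41] [[221.9, 229.9], [40.6, 41.1], 93.3]
top0 blue 240 [265.3, 321.7] [255, 312, 21, 21] [[265.0, 321.9], [20.5, 20.9], 53.4]
side0 red 886 [299.2, 131.7] [281, 118, 38, 29] [[299.2, 131.6], [29.4, 
[... 439 characters left out ...]
6]
side0 yellow 785 [149.6, 212.6] [126, 193, 44, 36] [[147.6, 210.2], [34.7, 43.9], 75.5]
side0 yellow 244 [330.2, 213.9] [320, 205, 21, 17] [[330.4, 212.5], [18.0, 21.4], 87.8]
side0 green 135 [245.5, 157.7] [237, 152, 18, 11] [[245.5, 156.6], [12.1, 18.2], 88.6]
side0 green 627 [213.0, 255.1] [189, 235, 45, 36] [[210.8, 252.4], [34.3, 44.5], 75.5]
side0 blue 609 [248.5, 179.9] [229, 163, 40, 31] [[248.4, 177.5], [31.7, 40.4], 84.4]
side0 blue 243 [204.6, 235.6] [194, 225, 22, 19] [[204.2, 234.2], [18.4, 21.6], 69.7]
(332, 220) [623. -76.  12.] 628.0
(210, 147) [739. 125.  12.] 749.0
(272, 174) [696.  23.  12.] 697.0
(488, 180) [ 694. -330.   12.] 768.0
(435, 209) [ 644. -243.   12.] 689.0
```

View pics/crop0.png

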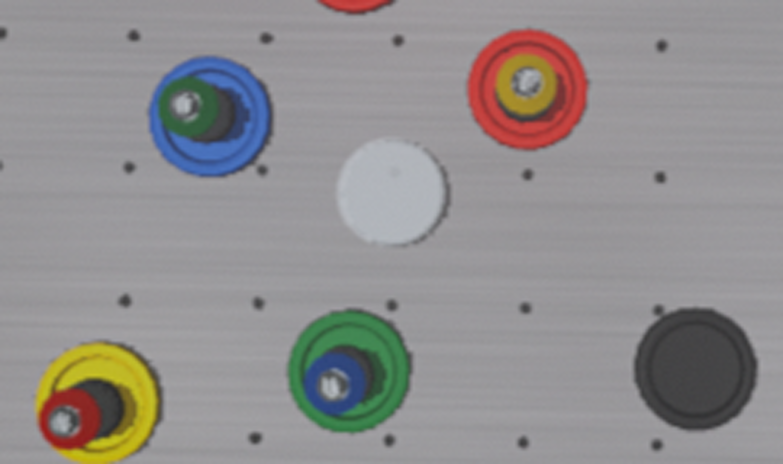

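The crop confirms it: seat_red is the red cup at (332,220) holding the yellow objective, 628 mm from the base. The other three are 697–768 mm away and empty. Next I triangulate everything from the two views.

Run:
```python
from seg import *
t=load('top0');s=load('side0')
def dark(d,u,v):
    g=cv2.cvtColor(d['image'],cv2.COLOR_RGB2GRAY); m=(g<95).astype(np.uint8)
    n,l,st,c=cv2.connectedComponentsWithStats(m); i=l[v,u]
    ct,_=cv2.findContours((l==i).astype(np.uint8),0,1); return st[i,4],cv2.fitEllipse(cv2.convexHull(ct[0]))
a,b=dark(t,390,317),dark(s,301,333);print(a,b)
S={'yellow':((183.2,328.8),(147.6,210.2)),'green':((269.8,317.7),(210.8,252.4)),'blue':((221.9,229.9),(248.4,177.5)),'red':((331.5,220.4),(331.8,231.4)),'spare':(a[1][0],b[1][0])}
B={'yellow':((331,219.1),(330.4,212.5)),'green':((213.9,226.4),(245.5,156.6)),'blue':((265,321.9),(204.2,234.2)),'red':((173.9,333.9),(138.9,191.3))}
for nm,D,z in(('seat',S,11),('band',B,53)):
    for k,(p,q) in D.items():
        r=tri([ray(t,*p),ray(s,*q)]); print(nm,k,r[0].round(1),np.round(r[1],1),'top@z',plane(t,*p,z).round(1)[:2],'side@z',plane(s,*q,z).round(1)[:2])
r=tri([ray(t,440,205),ray(s,428,264)]);print('bottle cap',r)
r=tri([ray(t,285,256.5),ray(s,271,224)]);print('lid',r)
st=arm.read_state();Rm=R.from_quat(st['ee_rot']).as_matrix();print(Rm.round(3))
d=load('wrist0');print('cam in tool',Rm.T@(d['xyz']-st['position']),(Rm.T@rot(d)).round(3))
```

```text
(np.int32(1380), ((389.0357360839844, 316.169189453125), (40.76675033569336, 44.058509826660156), 147.53292846679688)) (np.int32(1970), ((300.5985107421875, 333.7017517089844), (48.83666229248047, 51.2503776550293), 93.63520050048828))
seat yellow [443.3 159.2   7.7] [0.2 0.2] top@z [443.9 158.2] side@z [442.1 156.4]
seat green [463.6  20.7   9.5] [0.2 0.2] top@z [464.   20.4] side@z [462.9  19.7]
seat blue [603.7 101.8   8.4] [0. 0.] top@z [603.5 101.3] side@z [602.3  99.8]
seat red [622.7 -75.7   7.5] [0.1 0.1] top@z [622.4 -75.7] side@z [620.6 -77.6]
seat spare [ 468.9 -171.6    3.9] [0.4 0.4] top@z [ 469.9 -170.8] side@z [ 466.1 -174.4]
band yellow [620.4 -74.2  52.7] [0.2 0.2] top@z [620.2 -74.1] side@z [620.3 -74.5]
band green [605.7 105.1  52.8] [0.2 0.2] top@z [605.5 105.2] side@z [605.7 104.7]
band blue [461.5  23.3  52.7] [0.1 0.1] top@z [461.6  23.2] side@z [461.3  23.1]
band red [440.8 160.7  52.7] [0.3 0.3] top@z [441.1 160.4] side@z [440.5 160.7]
bottle cap (array([ 643.74424471, -239.13888533,   64.25209412]), [np.float64(0.0619298520128014), np.float64(0.06192985201265776)])
lid (array([562.76365889,  -2.00574335,  12.08094013]), [np.float64(0.4003396410746056), np.float64(0.40033964107460007)])
[[ 0.921 -0.39  -0.001]
 [-0.39  -0.921 -0.002]
 [ 0.     0.002 -1.   ]]
cam in tool [  76.8099209     0.89973636 -117.83003812] [[-0.001 -0.953 -0.303]
 [ 1.    -0.001  0.   ]
 [-0.    -0.303  0.953]]
```

```bash
python3 -m pendant '[[0,0,0,0,0,0,0.0854]]'
```

```text
clock: 0.25
position: [243.8, 575.2, 255.8]
ee_rot: [0.98, -0.199, -0.0, 0.001]
contact_force: [0.4, 0.7, 0.4]
gripper_width: 85.4
grasp_force: 0.0
```

View pics/wrist0.png

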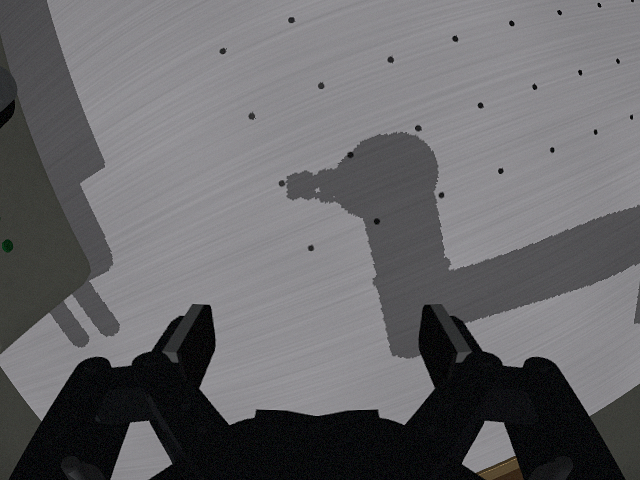

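The scene is measured. Two swaps via the spare seat will do it: yellow→spare, red→red, yellow→yellow, then the same for green and blue. I turn the tool to align with world x first, then travel.

```bash
python3 -m pendant '[[0,0,0,0,0,-7.65,0.0854],[0,0,0,0,0,-7.65,0.0854],[0,0,0,0,0,-7.65,0.0854],[0.0235,0.0405,0,0,0,0,0.0854],[0.0235,0.0405,0,0,0,0,0.0854],[0.0235,0.0405,0,0,0,0,0.0854],[0.0235,0.0405,0,0,0,0,0.0854],[0.0235,0.0405,0,0,0,0,0.0854],[0.0235,0.0405,0,0,0,0,0.0854],[0.0235,0.0405,0,0,0,0,0.0854],[0.0235,0.0405,0,0,0,0,0.0854],[0.0235,0.0405,0,0,0,0,0.0854]]'
```

```text
clock: 1.45
position: [455.8, 209.1, 256.6]
ee_rot: [1.0, 0.0, 0.0, -0.0]
contact_force: [0.4, 0.1, 0.1]
gripper_width: 85.4
grasp_force: 0.0
```

Run:
```python
from h import *
s=arm.read_state();print(s['position'],R.from_quat(s['ee_rot']).as_matrix().round(4),s['joints'].round(2))
```

```text
[455.76893982 209.14131882 256.57389454] [[ 1.e+00  2.e-04  5.e-04]
 [ 2.e-04 -1.e+00  4.e-04]
 [ 5.e-04 -4.e-04 -1.e+00]] [ 0.75  0.17 -0.29  0.   -1.11  0.82]
```

```bash
python3 -m pendant '[[0.0205,0.0354,0,0,0,0,0.0854],[0.0205,0.0354,0,0,0,0,0.0854],[0.0205,0.0354,0,0,0,0,0.0854],[0.0205,0.0354,0,0,0,0,0.0854],[0.0205,0.0354,0.014,0,0,0,0.0854],[0.0205,0.0354,0.014,0,0,0,0.0854],[0.0205,0.0354,0.014,0,0,0,0.0854],[0.0205,0.0354,0.014,0,0,0,0.0854],[0,0,0,0,0,0,0.0854],[0,0,0,0,0,0,0.0854]]'
cat > look.py <<'E'
from seg import *
import sys
f=sys.argv[1]; d=grab('wrist',f); s=arm.read_state(); print('tcp',s['position'].round(1),'w',round(s['gripper_width'],1))
for c in H:
    for o in comps(d['image'],c,amin=150):
        if o[3]:
            u,v=o[3][0]; z=53 if c==sys.argv[2] else 12
            print(c,o[0],o[2],o[3],'->z12',plane(d,u,v,12,True).round(1)[:2],'z53',plane(d,u,v,53,True).round(1)[:2])
E
python3 look.py w1 yellow
```

```text
clock: 2.45
position: [619.0, -73.3, 199.2]
ee_rot: [1.0, -0.001, -0.001, 0.0]
contact_force: [0.7, -0.5, 0.3]
gripper_width: 85.5
grasp_force: 0.0
tcp [619.  -72.5 200.1] w 85.7
red 2299 [418, 0, 88, 45] [[462.6, 21.5], [32.4, 101.9], 106.6] ->z12 [ 792.  -198.3] z53 [ 779.  -181.6]
red 3560 [68, 56, 63, 72] [[98.7, 91.5], [61.8, 73.0], 18.9] ->z12 [739.1 122.5] z53 [733.3  96. ]
red 4752 [163, 88, 77, 79] [[200.7, 126.6], [76.3, 79.2], 27.6] ->z12 [697.3  22.5] z53 [697.1   9.5]
red 2921 [548, 111, 55, 68] [[575.1, 144.6], [54.5, 68.4], 177.4] ->z12 [ 693.7 -324.1] z53 [ 694.  -290.5]
red 2898 [278, 173, 79, 78] [[317.2, 211.2], [77.9, 78.6], 86.7] ->z12 [623.2 -74.5] z53 [633.  -74.4]
yellow 1051 [294, 207, 44, 43] [[315.5, 227.8], [42.9, 43.3], 81.2] ->z12 [608.6 -73. ] z53 [620.4 -73.1]
yellow 699 [90, 340, 47, 27] [[112.6, 354.8], [28.5, 45.5], 97.9] ->z12 [462.5 156.4] z53 [493.8 125.4]
green 593 [89, 230, 31, 36] [[104.3, 247.4], [28.7, 37.0], 153.5] ->z12 [590.7 133.6] z53 [604.8 105.6]
green 945 [214, 337, 43, 52] [[232.8, 361.9], [41.3, 54.0], 149.9] ->z12 [466.8  12.4] z53 [497.5   0.8]
blue 1243 [0, 115, 30, 92] [[2.1, 160.3], [65.3, 90.0], 178.9] ->z12 [688.7 264.3] z53 [689.6 218.8]
blue 2118 [100, 198, 64, 70] [[131.4, 232.6], [62.7, 70.3], 157.5] ->z12 [605.5  99.2] z53 [617.6  75.9]
blue 475 [199, 377, 31, 28] [[214.4, 390.1], [24.7, 32.1], 123.5] ->z12 [425.9  38.2] z53 [462.1  23.1]
```

View pics/w1.png

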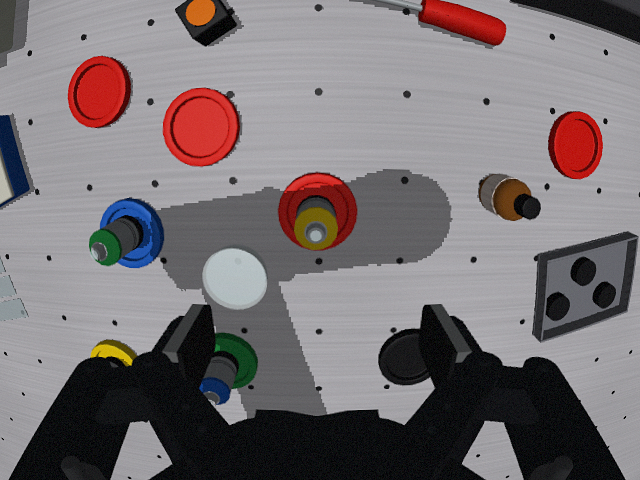

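The wrist view shows the yellow objective at (316,228) in the red seat. The wrist fix, (620.4,-73.1), agrees with the top and side views to within a millimetre. I descend to TCP z = 44 and grip.

```bash
python3 -m pendant '[[0.0013,0.0007,0.04,0,0,0,0.0854],[0,0,0.04,0,0,0,0.0854],[0,0,0.04,0,0,0,0.0854],[0,0,0.025,0,0,0,0.0854],[0,0,0.011,0,0,0,0.0854],[0,0,0,0,0,0,0.05],[0,0,0,0,0,0,0.05],[0,0,0,0,0,0,0.025],[0,0,0,0,0,0,0.025],[0,0,0,0,0,0,0.025],[0,0,0,0,0,0,0.025]]'
```

```text
clock: 3.6
position: [621.7, -72.8, 46.4]
ee_rot: [1.0, 0.0, 0.002, -0.0]
contact_force: [-1.0, 2.1, 6.1]
gripper_width: 30.5
grasp_force: 59.5
```

```bash
python3 -m pendant '[[0,0,-0.01,0,0,0,0.025],[0,0,-0.03,0,0,0,0.025],[0,0,-0.03,0,0,0,0.025],[0,0,-0.03,0,0,0,0.025],[-0.0255,0.0165,0,0,0,0,0.025],[-0.0255,0.0165,0,0,0,0,0.025],[-0.0255,0.0165,0,0,0,0,0.025],[-0.0255,0.0165,0,0,0,0,0.025],[-0.0255,0.0165,0,0,0,0,0.025],[-0.0255,0.0165,0,0,0,0,0.025],[0,0,0,0,0,0,0.025],[0,0,0,0,0,0,0.025]]'
python3 look.py w2 yellow
python3 - <<'E'
from h import *
d=grab('top','top2');s=arm.read_state();print(s['grasp_force'],s['contact_force'])
a=load('w2')['image'];cv2.imwrite('pics/w2b.png',np.hstack([a,d['image']])[::,:,::-1][::1])
b=cv2.resize(np.hstack([a,d['image']]),(800,300),interpolation=3);cv2.imwrite('pics/c2.png',b[:,:,::-1])
E
```

```text
clock: 4.8
position: [467.0, -172.4, 144.8]
ee_rot: [1.0, -0.001, 0.0, 0.0]
contact_force: [1.2, 0.8, -2.3]
gripper_width: 30.7
grasp_force: 59.6
tcp [ 467.8 -172.1  144.8] w 30.4
red 5366 [134, 0, 90, 71] [[178.4, 26.6], [83.3, 94.6], 52.7] ->z12 [619.  -77.5] z53 [606.7 -93.1]
yellow 550 [0, 234, 14, 56] [[-15.0, 254.3], [48.3, 75.9], 150.3] ->z12 [449.1 159.4] z53 [464.5 105.1]
yellow 3943 [273, 310, 88, 77] [[316.5, 349.2], [78.4, 90.1], 91.2] ->z12 [ 371.  -172.7] z53 [ 399.2 -172.8]
green 2469 [51, 199, 69, 80] [[84.7, 238.4], [65.8, 80.0], 159.3] ->z12 [465.3  16.2] z53 [478.1 -14.7]
blue 1577 [0, 51, 33, 75] [[5.9, 87.5], [51.0, 75.9], 10.9] ->z12 [601.7  94. ] z53 [592.2  50.4]
blue 820 [34, 240, 34, 42] [[50.2, 260.3], [31.3, 43.1], 156.7] ->z12 [445.2  61.7] z53 [461.3  23.3]
59.56930977670709 [ 0.21259337  0.02428914 -0.89821919]
```

View pics/c2.png

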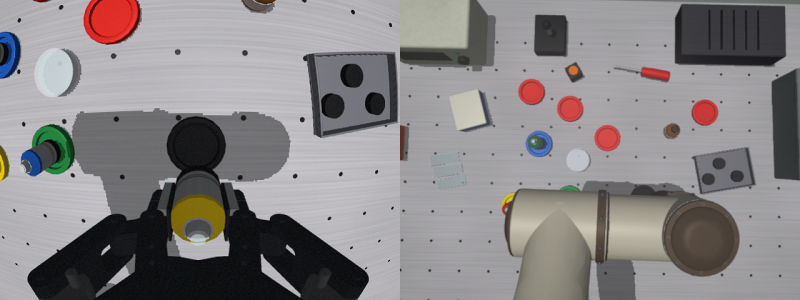

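The yellow objective is held upright in the grip, with the black spare seat (about (314,233) in the wrist picture) below it. I check that seat's centre before lowering.

Run:
```python
from h import *
d=load('w2')
g=d['image'].max(2)
# rim edge columns at several rows
for v in (205,215,225,235): 
    r=g[v,240:400].astype(int); k=np.where(r<60)[0]; print(v,240+k.min(),240+k.max())
k=np.where(g[150:300,314]<60)[0];print('top row',150+k.min())
for p in [(313.6,233)]: print(plane(d,*p,12,True))
print('band c',plane(d,316.5,335,144.8-42+50,True))
```

```text
205 276 351
215 271 356
225 268 359
235 267 360
top row 186
[ 468.7473584  -170.90740924   12.        ]
band c [ 473.83781375 -172.95634176  152.8       ]
```

```bash
python3 -m pendant '[[0.001,-0.001,0.025,0,0,0,0.025],[0,0,0.025,0,0,0,0.025],[0,0,0.025,0,0,0,0.025],[0,0,0.015,0,0,0,0.025],[0,0,0.006,0,0,0,0.025],[0,0,0.003,0,0,0,0.025],[0,0,0.0005,0,0,0,0.025],[0,0,0,0,0,0,0.025]]'
```

```text
clock: 5.7
position: [468.4, -170.5, 46.4]
ee_rot: [1.0, 0.0, -0.001, 0.0]
contact_force: [-4.0, 3.3, 8.5]
gripper_width: 30.8
grasp_force: 60.8
```

It's in contact with the floor (8.5 N up). I open, rise and move on to the red objective.

```bash
python3 -m pendant '[[0,0,0,0,0,0,0.05],[0,0,0,0,0,0,0.0854],[0,0,0,0,0,0,0.0854],[0,0,0,0,0,0,0.0854],[0,0,-0.02,0,0,0,0.0854],[0,0,-0.04,0,0,0,0.0854],[0,0,-0.04,0,0,0,0.0854],[0,0,-0.04,0,0,0,0.0854]]'; python3 -m pendant '[[-0.0035,-0.0415,0,0,0,0,0.0854],[-0.0035,-0.0415,0,0,0,0,0.0854],[-0.0035,-0.0415,0,0,0,0,0.0854],[-0.0035,-0.0415,0,0,0,0,0.0854],[-0.0035,-0.0415,0,0,0,0,0.0854],[-0.0035,-0.0415,0,0,0,0,0.0854],[-0.0035,-0.0415,0,0,0,0,0.0854],[-0.0035,-0.0415,0,0,0,0,0.0854],[0,0,0,0,0,0,0.0854],[0,0,0,0,0,0,0.0854]]'; python3 look.py w3 red
```

```text
clock: 6.5
position: [468.2, -171.0, 186.2]
ee_rot: [1.0, -0.0, -0.0, 0.0]
contact_force: [1.3, -0.3, 0.2]
gripper_width: 85.4
grasp_force: 0.0
clock: 7.5
position: [440.2, 161.8, 184.6]
ee_rot: [1.0, 0.001, -0.0, 0.0]
contact_force: [0.4, 0.3, -0.1]
gripper_width: 85.6
grasp_force: 0.0
tcp [440.2 160.9 184.5] w 85.0
red 3153 [541, 1, 59, 70] [[570.2, 35.2], [54.8, 73.0], 153.7] ->z12 [618.9 -68.7] z53 [604.5 -36.2]
red 1134 [292, 213, 46, 46] [[314.6, 235.5], [45.0, 45.2], 121.8] ->z12 [427.7 162.8] z53 [440.3 162.6]
yellow 3181 [276, 175, 83, 80] [[317.2, 215.6], [81.3, 82.5], 90.1] ->z12 [444.5 160.7] z53 [454.7 160.8]
green 710 [377, 0, 46, 25] [[399.4, 4.3], [38.3, 46.6], 110.4] ->z12 [617.8  96.4] z53 [603.6 105.6]
green 2207 [445, 158, 69, 76] [[478.4, 195.4], [68.6, 76.9], 16.1] ->z12 [463.6  24.2] z53 [471.1  43.5]
blue 2738 [348, 0, 85, 63] [[390.1, 25.1], [73.1, 85.9], 98.7] ->z12 [599.1 104.2] z53 [587.5 112.3]
blue 926 [479, 189, 39, 43] [[498.3, 209.9], [38.2, 42.5], 16.2] ->z12 [451.5   2.9] z53 [460.7  25.3]
```

```bash
python3 -m pendant '[[0.0003,-0.0005,0.04,0,0,0,0.0854],[0,0,0.04,0,0,0,0.0854],[0,0,0.035,0,0,0,0.0854],[0,0,0.018,0,0,0,0.0854],[0,0,0.007,0,0,0,0.0854],[0,0,0,0,0,0,0.05],[0,0,0,0,0,0,0.05],[0,0,0,0,0,0,0.025],[0,0,0,0,0,0,0.025],[0,0,0,0,0,0,0.025],[0,0,0,0,0,0,0.025]]'
```

```text
clock: 8.65
position: [441.6, 162.1, 46.1]
ee_rot: [1.0, 0.0, 0.001, -0.001]
contact_force: [0.0, -1.0, 5.9]
gripper_width: 30.6
grasp_force: 59.0
```

```bash
python3 -m pendant '[[0,0,-0.01,0,0,0,0.025],[0,0,-0.03,0,0,0,0.025],[0,0,-0.03,0,0,0,0.025],[0,0,-0.03,0,0,0,0.025],[0.0259,0.0339,0,0,0,0,0.025],[0.0259,0.0339,0,0,0,0,0.025],[0.0259,0.0339,0,0,0,0,0.025],[0.0259,0.0339,0,0,0,0,0.025],[0.0259,0.0339,0,0,0,0,0.025],[0.0259,0.0339,0,0,0,0,0.025],[0.0259,0.0339,0,0,0,0,0.025],[0,0,0,0,0,0,0.025]]'
python3 -m pendant '[[0,0,0,0,0,0,0.025]]'
python3 look.py w4 red
python3 - <<'E'
from h import *
d=grab('top','top4')
b=cv2.resize(np.hstack([load('w4')['image'],d['image']]),(800,300),interpolation=3);cv2.imwrite('pics/c4.png',b[:,:,::-1])
E
```

```text
clock: 9.85
position: [624.0, -79.6, 144.5]
ee_rot: [1.0, -0.003, 0.0, 0.0]
contact_force: [-0.4, 0.4, -1.4]
gripper_width: 30.9
grasp_force: 60.0
clock: 9.95
position: [621.4, -76.7, 144.2]
ee_rot: [1.0, -0.001, -0.001, -0.0]
contact_force: [0.5, 0.4, -2.8]
gripper_width: 30.7
grasp_force: 60.0
tcp [621.1 -75.9 144.4] w 30.9
red 2115 [434, 0, 103, 36] [[486.2, 11.5], [44.8, 104.9], 102.8] ->z12 [ 788.  -198.4] z53 [ 773.3 -178.6]
red 4438 [28, 51, 68, 84] [[61.4, 92.6], [66.7, 84.7], 14.9] ->z12 [738.9 121. ] z53 [732.2  88.5]
red 6631 [130, 85, 90, 95] [[174.2, 131.7], [89.3, 94.5], 18.5] ->z12 [697.4  21.7] z53 [697.5   5.4]
red 3578 [580, 115, 58, 78] [[608.4, 152.8], [57.9, 78.6], 179.3] ->z12 [ 693.9 -322.7] z53 [ 694.6 -282.5]
red 6434 [266, 186, 95, 88] [[312.8, 231.9], [92.6, 94.3], 89.4] ->z12 [623.8 -74.5] z53 [636. -75.]
red 3931 [273, 311, 88, 77] [[316.4, 349.7], [78.4, 89.7], 89.4] ->z12 [524.9 -76.7] z53 [553.3 -76.8]
yellow 1288 [66, 369, 49, 42] [[87.9, 388.7], [40.9, 46.6], 96.9] ->z12 [457.4 159.3] z53 [496.9 120.5]
yellow 281 [418, 416, 23, 23] [[427.7, 428.6], [21.3, 26.4], 128.6] ->z12 [ 422.7 -185.7] z53 [ 467.8 -168. ]
green 753 [50, 254, 35, 42] [[66.4, 274.3], [31.5, 43.3], 153.8] ->z12 [587.1 140.9] z53 [605.3 105.1]
blue 2670 [66, 215, 71, 80] [[100.7, 254.4], [67.6, 81.1], 154.0] ->z12 [606.1  97.9] z53 [621.2  69.1]
blue 279 [190, 422, 25, 21] [[201.5, 431.9], [19.8, 24.4], 102.3] ->z12 [417.6  38. ] z53 [463.6  19.1]
```

View pics/c4.png

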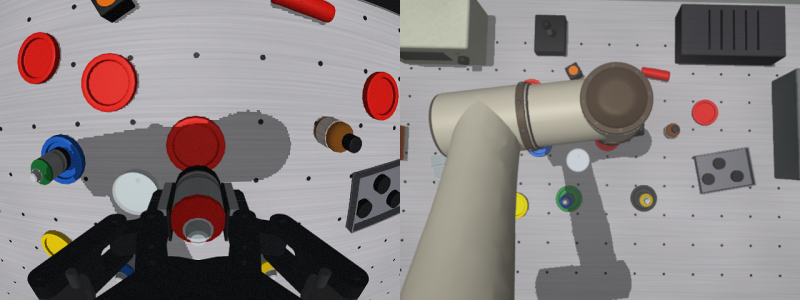

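The red objective is held over the red seat (wrist (313,232), fixed at (623.8,-74.5)), and yellow stands upright in the spare seat. I lower red.

```bash
python3 -m pendant '[[0.0015,-0.0005,0.025,0,0,0,0.025],[0,0,0.025,0,0,0,0.025],[0,0,0.025,0,0,0,0.025],[0,0,0.015,0,0,0,0.025],[0,0,0.006,0,0,0,0.025],[0,0,0.003,0,0,0,0.025],[0,0,0.0005,0,0,0,0.025],[0,0,0,0,0,0,0.025]]'
```

```text
clock: 10.85
position: [624.3, -74.9, 46.4]
ee_rot: [1.0, 0.0, 0.001, -0.0]
contact_force: [1.4, -0.7, -1.8]
gripper_width: 30.5
grasp_force: 60.3
```

```bash
python3 -m pendant '[[0,0,0.001,0,0,0,0.025],[0,0,0,0,0,0,0.025]]'
```

```text
clock: 11.05
position: [624.4, -75.0, 46.2]
ee_rot: [1.0, 0.0, 0.001, -0.0]
contact_force: [-1.8, 2.4, 4.9]
gripper_width: 30.8
grasp_force: 60.9
```

```bash
python3 -m pendant '[[0,0,0,0,0,0,0.05],[0,0,0,0,0,0,0.0854],[0,0,0,0,0,0,0.0854],[0,0,0,0,0,0,0.0854],[0,0,-0.02,0,0,0,0.0854],[0,0,-0.04,0,0,0,0.0854],[0,0,-0.04,0,0,0,0.0854],[0,0,-0.04,0,0,0,0.0854]]'; python3 -m pendant '[[-0.0311,0.0192,0,0,0,0,0.0854],[-0.0311,0.0192,0,0,0,0,0.0854],[-0.0311,0.0192,0,0,0,0,0.0854],[-0.0311,0.0192,0,0,0,0,0.0854],[-0.0311,0.0192,0,0,0,0,0.0854],[0,0,0,0,0,0,0.0854],[0,0,0,0,0,0,0.0854]]'; python3 look.py w5 yellow | grep -E 'tcp|yellow|red'
```

```text
clock: 11.85
position: [623.3, -75.5, 185.6]
ee_rot: [1.0, -0.0, -0.0, 0.0]
contact_force: [0.8, 0.4, 0.3]
gripper_width: 85.5
grasp_force: 0.0
clock: 12.55
position: [467.9, -171.7, 184.8]
ee_rot: [1.0, -0.001, 0.001, 0.0]
contact_force: [0.8, 0.5, -0.2]
gripper_width: 85.6
grasp_force: 0.0
tcp [ 468.6 -171.4  184.7] w 85.6
red 497 [69, 0, 50, 14] [[96.0, -12.4], [48.1, 60.0], 59.4] ->z12 [686.2  22.2] z53 [666.2  -5.2]
red 3940 [155, 0, 82, 78] [[194.2, 36.8], [80.2, 83.7], 77.2] ->z12 [621.2 -75.5] z53 [610.4 -89.1]
red 235 [482, 0, 43, 8] [[500.9, -21.3], [56.1, 64.1], 111.5] ->z12 [ 685.1 -330. ] z53 [ 665.2 -307.7]
yellow 1198 [292, 215, 46, 45] [[314.6, 236.9], [45.6, 46.1], 85.8] ->z12 [ 454.4 -170.7] z53 [ 467.1 -171. ]
yellow 1830 [0, 217, 37, 60] [[14.5, 246.3], [42.0, 61.2], 163.9] ->z12 [445.2 152.3] z53 [459.2 106.5]
```

```bash
python3 -m pendant '[[-0.0003,0,0.04,0,0,0,0.0854],[0,0,0.04,0,0,0,0.0854],[0,0,0.035,0,0,0,0.0854],[0,0,0.018,0,0,0,0.0854],[0,0,0.007,0,0,0,0.0854],[0,0,0,0,0,0,0.05],[0,0,0,0,0,0,0.05],[0,0,0,0,0,0,0.025],[0,0,0,0,0,0,0.025],[0,0,0,0,0,0,0.025],[0,0,0,0,0,0,0.025]]'
```

```text
clock: 13.7
position: [468.7, -171.3, 45.6]
ee_rot: [1.0, 0.0, 0.001, 0.0]
contact_force: [-0.7, 1.8, 6.4]
gripper_width: 30.9
grasp_force: 59.2
```

```bash
python3 -m pendant '[[0,0,-0.01,0,0,0,0.025],[0,0,-0.03,0,0,0,0.025],[0,0,-0.03,0,0,0,0.025],[0,0,-0.03,0,0,0,0.025],[-0.003,-0.0414,0,0,0,0,0.025],[-0.003,-0.0414,0,0,0,0,0.025],[-0.003,-0.0414,0,0,0,0,0.025],[-0.003,-0.0414,0,0,0,0,0.025],[-0.003,-0.0414,0,0,0,0,0.025],[-0.003,-0.0414,0,0,0,0,0.025],[-0.003,-0.0414,0,0,0,0,0.025],[-0.003,-0.0414,0,0,0,0,0.025]]'
python3 -m pendant '[[0,0,0,0,0,0,0.025],[0,0,0,0,0,0,0.025]]'
python3 look.py w6 yellow | grep -E 'tcp|yellow'
```

```text
clock: 14.9
position: [442.9, 161.3, 144.7]
ee_rot: [1.0, -0.0, -0.0, -0.0]
contact_force: [1.0, -0.0, -0.8]
gripper_width: 30.8
grasp_force: 59.8
clock: 15.1
position: [443.1, 160.4, 144.4]
ee_rot: [1.0, 0.001, -0.0, 0.0]
contact_force: [-0.8, -0.9, -1.5]
gripper_width: 30.4
grasp_force: 60.1
tcp [443.1 159.5 144.2] w 30.4
yellow 6409 [268, 187, 95, 86] [[315.4, 233.0], [92.4, 94.4], 87.5] ->z12 [444.8 160.7] z53 [457.1 160.5]
yellow 3987 [273, 312, 88, 77] [[316.5, 350.9], [78.9, 90.3], 91.3] ->z12 [345.5 159.8] z53 [374.  159.9]
```

```bash
python3 -m pendant '[[0.0008,0,0.025,0,0,0,0.025],[0,0,0.025,0,0,0,0.025],[0,0,0.025,0,0,0,0.025],[0,0,0.015,0,0,0,0.025],[0,0,0.006,0,0,0,0.025],[0,0,0.003,0,0,0,0.025],[0,0,0.001,0,0,0,0.025],[0,0,0,0,0,0,0.025]]'
```

```text
clock: 15.95
position: [444.1, 158.4, 45.7]
ee_rot: [1.0, -0.001, -0.001, 0.001]
contact_force: [-2.0, -4.7, 4.6]
gripper_width: 30.6
grasp_force: 60.8
```

Contact again. I release, rise and go to the green objective.

```bash
python3 -m pendant '[[0,0,0,0,0,0,0.05],[0,0,0,0,0,0,0.0854],[0,0,0,0,0,0,0.0854],[0,0,0,0,0,0,0.0854],[0,0,-0.02,0,0,0,0.0854],[0,0,-0.04,0,0,0,0.0854],[0,0,-0.04,0,0,0,0.0854],[0,0,-0.04,0,0,0,0.0854]]'; python3 -m pendant '[[0.0323,0.0109,0,0,0,0,0.0854],[0.0323,0.0109,0,0,0,0,0.0854],[0.0323,0.0109,0,0,0,0,0.0854],[0.0323,0.0109,0,0,0,0,0.0854],[0.0323,0.0109,0,0,0,0,0.0854],[0,0,0,0,0,0,0.0854],[0,0,0,0,0,0,0.0854]]'; python3 look.py w7 green | grep -E 'tcp|green|blue'
```

```text
clock: 16.75
position: [444.4, 159.8, 185.8]
ee_rot: [1.0, -0.0, -0.0, 0.0]
contact_force: [1.6, 0.3, -0.7]
gripper_width: 85.4
grasp_force: 0.0
clock: 17.45
position: [606.0, 105.0, 183.3]
ee_rot: [1.0, -0.001, -0.001, 0.0]
contact_force: [-0.2, -0.4, -0.2]
gripper_width: 85.2
grasp_force: 0.0
tcp [605.4 105.3 183.7] w 85.6
green 1100 [292, 215, 46, 45] [[314.7, 237.1], [44.4, 45.6], 96.9] ->z12 [592.3 105.9] z53 [605.1 105.7]
green 1334 [367, 334, 62, 55] [[399.1, 361.3], [55.2, 66.0], 75.6] ->z12 [466.   24.7] z53 [496.8  36. ]
blue 1257 [123, 69, 41, 103] [[143.5, 119.7], [15.7, 127.7], 163.2] ->z12 [694.  246.4] z53 [692.4 226.3]
blue 3088 [277, 181, 83, 82] [[317.9, 222.1], [81.1, 82.2], 81.0] ->z12 [605.  103.3] z53 [616.  103.5]
blue 607 [389, 378, 36, 29] [[406.5, 391.9], [27.9, 36.3], 71.0] ->z12 [425.  12.] z53 [461.5  25.1]
```

```bash
python3 -m pendant '[[0,0,0.04,0,0,0,0.0854],[0,0,0.04,0,0,0,0.0854],[0,0,0.035,0,0,0,0.0854],[0,0,0.018,0,0,0,0.0854],[0,0,0.007,0,0,0,0.0854],[0,0,0,0,0,0,0.05],[0,0,0,0,0,0,0.05],[0,0,0,0,0,0,0.025],[0,0,0,0,0,0,0.025],[0,0,0,0,0,0,0.025],[0,0,0,0,0,0,0.025]]'
```

```text
clock: 18.6
position: [606.9, 105.8, 45.9]
ee_rot: [1.0, 0.0, 0.001, -0.0]
contact_force: [-2.1, 1.1, 6.5]
gripper_width: 30.4
grasp_force: 59.2
```

```bash
python3 -m pendant '[[0,0,-0.01,0,0,0,0.025],[0,0,-0.03,0,0,0,0.025],[0,0,-0.03,0,0,0,0.025],[0,0,-0.03,0,0,0,0.025],[-0.0171,0.0345,0,0,0,0,0.025],[-0.0171,0.0345,0,0,0,0,0.025],[-0.0171,0.0345,0,0,0,0,0.025],[-0.0171,0.0345,0,0,0,0,0.025],[-0.0171,0.0345,0,0,0,0,0.025],[-0.0171,0.0345,0,0,0,0,0.025],[-0.0171,0.0345,0,0,0,0,0.025],[-0.0171,0.0345,0,0,0,0,0.025]]'
python3 -m pendant '[[0,0,0,0,0,0,0.025],[0,0,0,0,0,0,0.025]]'
python3 look.py w8 green | grep -E 'tcp|green'
```

```text
clock: 19.8
position: [468.0, -171.9, 144.6]
ee_rot: [1.0, -0.0, -0.0, -0.0]
contact_force: [1.6, -0.6, -2.0]
gripper_width: 30.9
grasp_force: 59.6
clock: 20.0
position: [468.6, -171.4, 144.6]
ee_rot: [1.0, -0.001, 0.0, -0.0]
contact_force: [-0.0, -1.1, -1.4]
gripper_width: 30.9
grasp_force: 59.8
tcp [ 469.2 -170.8  144.6] w 30.9
green 2533 [52, 201, 68, 80] [[85.8, 240.5], [65.3, 80.4], 158.9] ->z12 [465.3  16.3] z53 [478.4 -14.5]
green 3782 [273, 312, 88, 76] [[316.4, 350.9], [78.4, 88.6], 89.3] ->z12 [ 371.  -171.5] z53 [ 399.5 -171.6]
```

```bash
python3 -m pendant '[[0,0,0.025,0,0,0,0.025],[0,0,0.025,0,0,0,0.025],[0,0,0.025,0,0,0,0.025],[0,0,0.015,0,0,0,0.025],[0,0,0.006,0,0,0,0.025],[0,0,0.003,0,0,0,0.025],[0,0,0.001,0,0,0,0.025],[0,0,0,0,0,0,0.025]]'
```

```text
clock: 20.85
position: [469.1, -169.7, 45.9]
ee_rot: [1.0, 0.001, -0.0, -0.0]
contact_force: [-3.7, 3.5, 7.0]
gripper_width: 31.0
grasp_force: 61.0
```

```bash
python3 -m pendant '[[0,0,0,0,0,0,0.05],[0,0,0,0,0,0,0.0854],[0,0,0,0,0,0,0.0854],[0,0,0,0,0,0,0.0854],[0,0,-0.02,0,0,0,0.0854],[0,0,-0.04,0,0,0,0.0854],[0,0,-0.04,0,0,0,0.0854],[0,0,-0.04,0,0,0,0.0854]]'; python3 -m pendant '[[-0.0015,-0.039,0,0,0,0,0.0854],[-0.0015,-0.039,0,0,0,0,0.0854],[-0.0015,-0.039,0,0,0,0,0.0854],[-0.0015,-0.039,0,0,0,0,0.0854],[-0.0015,-0.039,0,0,0,0,0.0854],[0,0,0,0,0,0,0.0854],[0,0,0,0,0,0,0.0854]]'; python3 look.py w9 blue | grep -E 'tcp|green|blue'
```

```text
clock: 21.65
position: [468.9, -170.7, 185.7]
ee_rot: [1.0, -0.0, -0.0, 0.0]
contact_force: [1.4, -0.1, -0.0]
gripper_width: 85.4
grasp_force: 0.0
clock: 22.35
position: [461.7, 25.1, 184.3]
ee_rot: [1.0, 0.001, -0.0, 0.0]
contact_force: [-0.2, -0.7, -0.4]
gripper_width: 85.4
grasp_force: 0.0
tcp [461.6  24.3 184.2] w 85.5
green 2938 [279, 177, 83, 80] [[319.7, 217.8], [80.0, 82.0], 88.8] ->z12 [464.3  22. ] z53 [474.7  22.4]
green 620 [541, 211, 31, 39] [[556.0, 230.1], [28.8, 38.8], 19.6] ->z12 [ 455.5 -202.2] z53 [ 467.2 -170.2]
blue 1030 [17, 0, 70, 55] [[50.2, 26.7], [37.8, 83.8], 58.5] ->z12 [652.5 271.5] z53 [636.4 236.6]
blue 5239 [177, 9, 84, 82] [[218.4, 49.4], [78.9, 84.6], 54.9] ->z12 [601.6 101.3] z53 [592.6  90.5]
blue 1158 [294, 215, 46, 45] [[316.5, 236.7], [45.0, 45.6], 79.6] ->z12 [448.3  24.6] z53 [461.   24.6]
```

```bash
python3 -m pendant '[[-0.0003,0,0.04,0,0,0,0.0854],[0,0,0.04,0,0,0,0.0854],[0,0,0.035,0,0,0,0.0854],[0,0,0.018,0,0,0,0.0854],[0,0,0.007,0,0,0,0.0854],[0,0,0,0,0,0,0.05],[0,0,0,0,0,0,0.05],[0,0,0,0,0,0,0.025],[0,0,0,0,0,0,0.025],[0,0,0,0,0,0,0.025],[0,0,0,0,0,0,0.025]]'
```

```text
clock: 23.5
position: [462.3, 24.7, 45.6]
ee_rot: [1.0, 0.0, 0.001, -0.0]
contact_force: [-0.5, -0.1, 5.9]
gripper_width: 31.3
grasp_force: 59.0
```

```bash
python3 -m pendant '[[0,0,-0.01,0,0,0,0.025],[0,0,-0.03,0,0,0,0.025],[0,0,-0.03,0,0,0,0.025],[0,0,-0.03,0,0,0,0.025],[0.0285,-0.0156,0,0,0,0,0.025],[0.0285,-0.0156,0,0,0,0,0.025],[0.0285,-0.0156,0,0,0,0,0.025],[0.0285,-0.0156,0,0,0,0,0.025],[0.0285,-0.0156,0,0,0,0,0.025],[0,0,0,0,0,0,0.025],[0,0,0,0,0,0,0.025]]'
python3 look.py w10 blue | grep -E 'tcp|blue'
```

```text
clock: 24.6
position: [603.5, 102.5, 143.8]
ee_rot: [1.0, -0.0, -0.001, 0.0]
contact_force: [-1.1, -0.0, -1.8]
gripper_width: 30.9
grasp_force: 59.7
tcp [602.9 102.1 144. ] w 30.7
blue 1849 [94, 61, 47, 116] [[117.3, 115.9], [19.8, 153.2], 163.7] ->z12 [694.9 246.7] z53 [692.5 222.9]
blue 6405 [268, 187, 95, 86] [[314.8, 232.9], [92.5, 94.4], 85.2] ->z12 [605.2 103.2] z53 [617.6 103. ]
blue 3943 [273, 313, 88, 76] [[316.4, 350.7], [78.5, 90.1], 89.7] ->z12 [506.2 102.2] z53 [534.8 102.1]
```

```bash
python3 -m pendant '[[0.001,-0.0003,0.025,0,0,0,0.025],[0,0,0.025,0,0,0,0.025],[0,0,0.025,0,0,0,0.025],[0,0,0.015,0,0,0,0.025],[0,0,0.006,0,0,0,0.025],[0,0,0.003,0,0,0,0.025],[0,0,0.001,0,0,0,0.025],[0,0,0,0,0,0,0.025]]'
```

```text
clock: 25.45
position: [605.1, 102.6, 45.7]
ee_rot: [1.0, -0.0, 0.001, -0.0]
contact_force: [-2.8, -0.2, 3.1]
gripper_width: 30.8
grasp_force: 60.0
```

```bash
python3 -m pendant '[[0,0,0,0,0,0,0.05],[0,0,0,0,0,0,0.0854],[0,0,0,0,0,0,0.0854],[0,0,0,0,0,0,0.0854],[0,0,-0.02,0,0,0,0.0854],[0,0,-0.04,0,0,0,0.0854],[0,0,-0.04,0,0,0,0.0854],[0,0,-0.04,0,0,0,0.0854]]'; python3 -m pendant '[[-0.0195,0.039,0,0,0,0,0.0854],[-0.0195,0.039,0,0,0,0,0.0854],[-0.0195,0.039,0,0,0,0,0.0854],[-0.0195,0.039,0,0,0,0,0.0854],[-0.0195,0.039,0,0,0,0,0.0854],[-0.0195,0.039,0,0,0,0,0.0854],[-0.0195,0.039,0,0,0,0,0.0854],[0,0,0,0,0,0,0.0854],[0,0,0,0,0,0,0.0854]]'; python3 look.py w11 green | grep -E 'tcp|green'
```

```text
clock: 26.25
position: [604.9, 102.6, 185.7]
ee_rot: [1.0, -0.0, -0.0, 0.0]
contact_force: [1.0, 0.8, -0.0]
gripper_width: 85.3
grasp_force: 0.0
clock: 27.15
position: [468.1, -171.1, 184.5]
ee_rot: [1.0, -0.001, 0.0, 0.0]
contact_force: [0.5, 0.8, -0.4]
gripper_width: 85.3
grasp_force: 0.0
tcp [ 468.7 -170.4  184.5] w 85.4
green 3105 [77, 193, 60, 70] [[106.5, 228.1], [57.0, 71.9], 158.2] ->z12 [464.   19.6] z53 [475.4  -7.4]
green 1085 [292, 215, 46, 45] [[314.4, 237.0], [44.0, 45.5], 96.8] ->z12 [ 454.6 -169.9] z53 [ 467.3 -170.2]
```

```bash
python3 -m pendant '[[-0.0004,0,0.04,0,0,0,0.0854],[0,0,0.04,0,0,0,0.0854],[0,0,0.035,0,0,0,0.0854],[0,0,0.018,0,0,0,0.0854],[0,0,0.007,0,0,0,0.0854],[0,0,0,0,0,0,0.05],[0,0,0,0,0,0,0.05],[0,0,0,0,0,0,0.025],[0,0,0,0,0,0,0.025],[0,0,0,0,0,0,0.025],[0,0,0,0,0,0,0.025]]'; python3 -m pendant '[[0,0,-0.01,0,0,0,0.025],[0,0,-0.03,0,0,0,0.025],[0,0,-0.03,0,0,0,0.025],[0,0,-0.03,0,0,0,0.025],[-0.0008,-0.0384,0,0,0,0,0.025],[-0.0008,-0.0384,0,0,0,0,0.025],[-0.0008,-0.0384,0,0,0,0,0.025],[-0.0008,-0.0384,0,0,0,0,0.025],[-0.0008,-0.0384,0,0,0,0,0.025],[0,0,0,0,0,0,0.025],[0,0,0,0,0,0,0.025]]'; python3 look.py w12 green | grep -E 'tcp|green'
```

```text
clock: 28.3
position: [469.0, -170.3, 45.7]
ee_rot: [1.0, 0.0, 0.001, 0.0]
contact_force: [-0.6, 2.2, 5.8]
gripper_width: 30.6
grasp_force: 59.1
clock: 29.4
position: [463.7, 22.3, 144.6]
ee_rot: [1.0, 0.001, -0.0, -0.0]
contact_force: [0.4, -0.3, -0.2]
gripper_width: 31.1
grasp_force: 60.0
tcp [463.6  21.6 144.5] w 31.0
green 6102 [270, 188, 94, 86] [[316.4, 233.8], [91.7, 93.5], 92.0] ->z12 [464.8  21.9] z53 [477.1  21.9]
green 3525 [273, 316, 88, 73] [[316.3, 352.0], [75.2, 89.3], 91.5] ->z12 [364.9  22. ] z53 [393.6  21.9]
```

```bash
python3 -m pendant '[[0.0005,0,0.025,0,0,0,0.025],[0,0,0.025,0,0,0,0.025],[0,0,0.025,0,0,0,0.025],[0,0,0.015,0,0,0,0.025],[0,0,0.006,0,0,0,0.025],[0,0,0.003,0,0,0,0.025],[0,0,0.001,0,0,0,0.025],[0,0,0,0,0,0,0.025]]'
```

```text
clock: 30.25
position: [464.0, 20.5, 45.7]
ee_rot: [1.0, -0.001, -0.001, 0.001]
contact_force: [-2.6, -2.0, 5.8]
gripper_width: 30.9
grasp_force: 60.7
```

```bash
python3 -m pendant '[[0,0,0,0,0,0,0.05],[0,0,0,0,0,0,0.0854],[0,0,0,0,0,0,0.0854],[0,0,0,0,0,0,0.0854],[0,0,-0.02,0,0,0,0.0854],[0,0,-0.04,0,0,0,0.0854],[0,0,-0.04,0,0,0,0.0854],[0,0,-0.04,0,0,0,0.0854]]'; python3 -m pendant '[[-0.012,-0.04,-0.005,0,0,0,0.0854],[-0.012,-0.04,-0.005,0,0,0,0.0854],[-0.012,-0.04,-0.005,0,0,0,0.0854],[-0.012,-0.04,-0.005,0,0,0,0.0854],[-0.012,-0.04,-0.005,0,0,0,0.0854],[-0.012,-0.04,-0.005,0,0,0,0.0854],[-0.012,-0.04,-0.005,0,0,0,0.0854],[-0.012,-0.04,-0.005,0,0,0,0.0854],[-0.012,-0.04,-0.005,0,0,0,0.0854],[-0.012,-0.04,-0.005,0,0,0,0.0854],[0,0,0,0,0,0,0.0854]]'
python3 - <<'E'
from seg import *
t=grab('top','topF');s=grab('side','sideF')
for n,d in(('top',t),('side',s)):
    for c in H:
        for o in comps(d['image'],c):
            u,v=o[3][0];print(n,c,o[0],np.round(o[3][0]),'z12',plane(d,u,v,12)[:2].round(1),'z53',plane(d,u,v,53)[:2].round(1))
b=np.hstack([cv2.resize(t['image'],(400,300),interpolation=3),cv2.resize(s['image'],(400,300),interpolation=3)])
b=np.vstack([b,cv2.resize(s['image'][120:345,80:480],(533,300))[:, :533] if 0 else np.hstack([cv2.resize(t['image'][180:360,150:450],(400,240)),cv2.resize(s['image'][120:360,80:480],(400,240))])])
cv2.imwrite('pics/cF.png',b[:,:,::-1])
E
```

```text
clock: 31.05
position: [464.3, 21.7, 185.8]
ee_rot: [1.0, -0.0, -0.0, 0.0]
contact_force: [0.8, 0.9, -1.4]
gripper_width: 85.3
grasp_force: 0.0
clock: 32.15
position: [343.7, 426.3, 234.5]
ee_rot: [1.0, 0.002, 0.001, -0.001]
contact_force: [0.5, -0.0, -0.4]
gripper_width: 85.5
grasp_force: 0.0
top red 662 [409. 118.] z12 [ 794.1 -199.6] z53 [ 781.1 -192.6]
top red 1319 [210. 146.] z12 [739.6 125. ] z53 [729.5 115.4]
top red 1315 [272. 173.] z12 [697.2  23. ] z53 [689.3  18.7]
top red 1318 [488. 180.] z12 [ 694.3 -329.5] z53 [ 686.5 -315.7]
top red 1164 [332. 220.] z12 [622.3 -75.6] z53 [618.2 -74.9]
top yellow 1166 [183. 329.] z12 [444.  157.9] z53 [449.  146.6]
top green 1010 [270. 318.] z12 [464.1  20.3] z53 [468.1  16. ]
top blue 1085 [222. 230.] z12 [603.5 101.1] z53 [600.3  92.8]
side red 885 [299. 132.] z12 [737.4 122.5] z53 [707.4  87.9]
side red 1047 [322. 173.] z12 [695.3  20.5] z53 [667.7  -8.4]
side red 738 [466. 214.] z12 [ 794.9 -198.5] z53 [ 761.6 -215. ]
side red 1061 [332. 228.] z12 [625.  -73.9] z53 [601.3 -97.4]
side red 1719 [498. 305.] z12 [ 691.9 -331.8] z53 [ 664.4 -340.8]
side yellow 992 [146. 206.] z12 [444.8 163.7] z53 [431.3 126.8]
side green 781 [210. 250.] z12 [465.1  23.9] z53 [450.5  -5.2]
side blue 180 [246. 159.] z12 [627.2 136. ] z53 [603.4 100.6]
side blue 582 [248. 178.] z12 [601.3  99.2] z53 [578.9  65.8]
```

View pics/cF.png

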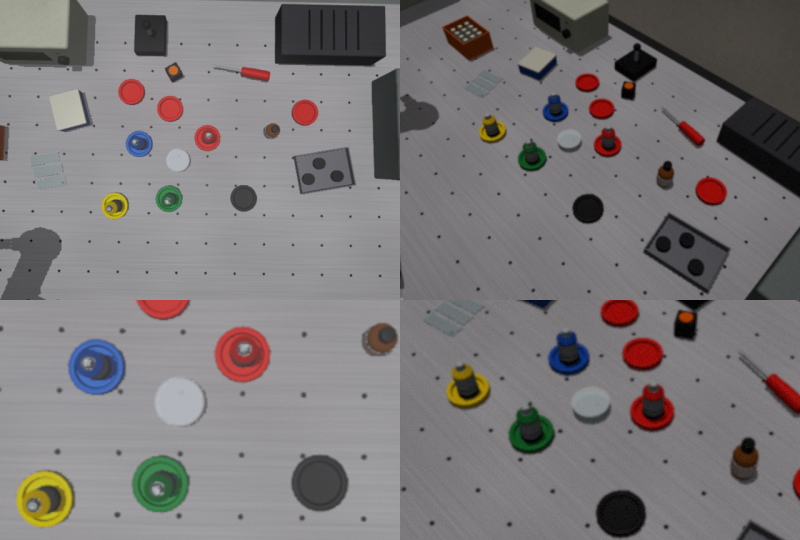

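All four objectives stand upright in their own seats, the black seat is empty and the bottle is unmoved. In top-view pixels they are blue (222,230), red (332,220), yellow (183,329) and green (270,318). I hand the job in.

```bash
python3 -c "
from bench import arm
print(arm.job_done())"
```

```text
the job is handed in; nothing more can be done
None
```

I handed the job in at about 32 s: the last top and side views show all four objectives upright in the seats of their own colour, the black spare seat empty and the amber bottle where it stood, but the hand-in returned no verdict.

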